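Load the balance rack of the broom cupboard and lock it

ROBOT

A 7-joint arm with a two-finger parallel gripper is mounted at the origin on the work surface. World frame = base frame: x ahead of the robot, y to its left, z up, the work surface at z = 0. Lengths are in m, angles in rad, forces in N, time in s.
With the tool pointing down it reaches from about 0.375 to 0.925 m from the base axis. Payload 3.1 kg.
Tool frame: the origin (TCP) lies between the finger pads; the fingertips stand 19 mm ahead of it and the grasp point (between the pads) is the TCP; z points along the fingers, y is the direction in which the jaws open and shut (so a half turn about z gives the same grasp; the last joint's range is limited). The gripper opens to 85 mm and grips with 20 to 120 N. Pads are 22 mm wide; open, the fingers measure 114 mm over their backs; the gripper's body (76 mm by 85 mm) begins 54 mm behind the grasp point. The pads swing forward as they close: fully open they stand 13 mm farther back than shut.
Start: joints at [-1.283, 0.383, 0.044, 1.598, -0.018, 1.161, -0.05], TCP at [0.245, 0.602, 0.25] pointing down, gripper open.
Joint ranges: [-2.61, 2.61], [-0.41, 2.15], [-1.48, 1.57], [0, 2.5], [-1.57, 4.71], [0.05, 1.97], [-2.85, 2.85]. Speed limits (rad/s): [2.79, 2.79, 3.14, 3.14, 3.14, 3.14, 3.14].

INTERFACE

Orientations are given as a unit quaternion [x, y, z, w].
In Python, from bench import move_ptp, movel, move_j, move_gripper, pause, inverse_kinematics, read_camera, camera_params, MotionError, sign_off, look_for, tip_of, read_time_s, read_qpos, read_joint_vel, read_effort, read_eef_pos, read_tcp_rot, read_ft_force, read_ft_torque, read_finger_gap gives the robot as it stands. Calls block until the motion is done:
- move_ptp(position, orientation): joint-space move of the TCP to a pose.
- movel(position, orientation=None, speed=0.15): straight line of the TCP; orientation=None keeps the orientation; speed is the mean speed in m/s.
- move_j(angles): joint-space move.
- move_gripper(opening, effort=None): finger opening in m; effort is the grip in N (None keeps the last); returns when the fingers have stopped.
- pause(seconds).
- inverse_kinematics(position, orientation): joint angles nearest the present ones, or None.
- read_camera(name): name is "side" or "top" or "wrist"; returns the picture (384x512x3 uint8, red, green, blue); there is no depth.
- camera_params(name): a dict with "K" (3x3 intrinsics, pixels), "dist_coeffs" ([k1, k2, p1, p2, k3] as OpenCV has them; the pictures are not rectified), "camera_from_world" (4x4, takes a point from world to camera coordinates). Camera axes: x right, y down, z forward; pixel columns grow to the right and rows downward; lengths in m; the calibration is good to about 2 mm. A picture is of the moment at which its call begins: read the wrist's pose just before it. camera_params takes no time and is no camera call; for the wrist camera it gives the pose at the moment of the call.
A pose or a line that the arm cannot do raises MotionError and nothing moves.
- sign_off(): hands the job in, once; it reports no verdict.
Trained networks look in the newest picture that a camera, given by its name, has taken for a name from the list of things; names that differ only in an ending like _2 or _b are one class to them, and where a whole thing is asked for, a point or a joint stands for the part that bears it (a point fixed in the world has none). Each returns a list of dicts, best first, with "confidence" (0 to 1); they miss things now and then, are a little off and sometimes report something else, mostly with a low value. They report only what shows in the picture. A call takes as long as a camera call. They do not tell look-alikes from the thing itself.
- look_for(camera, name): "at" ([column, row] in pixels, amid what is visible of it).
- tip_of(camera, name): "at" ([column, row] in pixels: a listed point, or the origin of a listed thing).
Readings, each from a call of its own:
- read_time_s(): time.
- read_qpos(): joint angles.
- read_joint_vel(): joint speeds.
- read_effort(): joint torques, N m.
- read_eef_pos(): TCP position.
- read_tcp_rot(): TCP orientation.
- read_ft_force(): force on the tool from outside, world axes, zero at the start.
- read_ft_torque(): the same for the moment, N m.
- read_finger_gap(): finger opening in m.
Only numpy, scipy, OpenCV 4.12 (cv2) and the standard library are available. Lean on these libraries where they do the work, as an engineer would, in place of code of your own. Each camera call takes 0.05 s, during which the arm holds its last target.

TASK

Hang the two shoe brushes on the two inner seats of the balance rack and the two vacuum nozzles on the two outer seats, one at a time and alternating between left and right so that the bar never tips onto its stop. When all four hang and the bar is level, press the lock button on top of the rack down until it snaps home. Leave the bottle, tin, door stopper and silicone grip where they stand, upright.

Things in the scene. Friction and masses are not known exactly. Their poses are not given: they have to be found in the camera images.
- brush_a: Shoe brush, wood with black bristles, 90 (x) x 45 (y) x 50 mm high, origin at centre of underside, 0.18 kg (+-5 %). On top stands a steel hook strap, 14 wide (y), mouth open to +x (see its point), and above that a square grip post 14 x 14 at x = y = 0, z = 105 to 143: hold it there. Starts on the glass shelf.
- brush_a_hook (a point): Hook of brush_a: middle of the underside of its top arm (lies on the seat when hung), 100 above the item's underside; axes as the body's. From here, mm: arm 5 thick, x -22.5 to 17.5; upright x -22.5 to -17.5; lip x 12.5 to 17.5, hanging down 8; the load's top is 50 below, so the mouth between lip and load is 42 high.
- brush_b: Shoe brush, wood with black bristles, 90 (x) x 45 (y) x 50 mm high, origin at centre of underside, 0.18 kg (+-5 %). On top stands a steel hook strap, 14 wide (y), mouth open to +x (see its point), and above that a square grip post 14 x 14 at x = y = 0, z = 105 to 143: hold it there. Starts on the glass shelf.
- brush_b_hook (a point): Hook of brush_b: middle of the underside of its top arm (lies on the seat when hung), 100 above the item's underside; axes as the body's. From here, mm: arm 5 thick, x -22.5 to 17.5; upright x -22.5 to -17.5; lip x 12.5 to 17.5, hanging down 8; the load's top is 50 below, so the mouth between lip and load is 42 high.
- nozzle_a: Grey plastic vacuum nozzle, mouth down, 90 (x) x 36 (y) at the base narrowing to a round neck of 35, 60 mm high, origin at centre of underside, 0.09 kg (+-5 %). On top stands a steel hook strap, 14 wide (y), mouth open to +x (see its point), and above that a square grip post 14 x 14 at x = y = 0, z = 115 to 153: hold it there. Starts on the glass shelf.
- nozzle_a_hook (a point): Hook of nozzle_a: middle of the underside of its top arm (lies on the seat when hung), 110 above the item's underside; axes as the body's. From here, mm: arm 5 thick, x -22.5 to 17.5; upright x -22.5 to -17.5; lip x 12.5 to 17.5, hanging down 8; the load's top is 50 below, so the mouth between lip and load is 42 high.
- nozzle_b: Grey plastic vacuum nozzle, mouth down, 90 (x) x 36 (y) at the base narrowing to a round neck of 35, 60 mm high, origin at centre of underside, 0.09 kg (+-5 %). On top stands a steel hook strap, 14 wide (y), mouth open to +x (see its point), and above that a square grip post 14 x 14 at x = y = 0, z = 115 to 153: hold it there. Starts on the glass shelf.
- nozzle_b_hook (a point): Hook of nozzle_b: middle of the underside of its top arm (lies on the seat when hung), 110 above the item's underside; axes as the body's. From here, mm: arm 5 thick, x -22.5 to 17.5; upright x -22.5 to -17.5; lip x 12.5 to 17.5, hanging down 8; the load's top is 50 below, so the mouth between lip and load is 42 high.
- seat_left_inner (a point): Top face of the bar at the left inner seat, 85 mm from the pivot towards the rack's +y. The bar is square, 10 x 10, its top face at this point; the seat is 24 wide between two collars that stand 6 above the bar's top and 3 before and behind it.
- seat_left_outer (a point): Top face of the bar at the left outer seat, 165 mm from the pivot towards the rack's +y. The bar is square, 10 x 10, its top face at this point; the seat is 24 wide between two collars that stand 6 above the bar's top and 3 before and behind it.
- seat_right_inner (a point): Top face of the bar at the right inner seat, 85 mm from the pivot towards the rack's -y. The bar is square, 10 x 10, its top face at this point; the seat is 24 wide between two collars that stand 6 above the bar's top and 3 before and behind it.
- seat_right_outer (a point): Top face of the bar at the right outer seat, 165 mm from the pivot towards the rack's -y. The bar is square, 10 x 10, its top face at this point; the seat is 24 wide between two collars that stand 6 above the bar's top and 3 before and behind it.
- rack: Balance rack, dark steel. Origin on the table under the pivot; x points away from the robot (about), y along the level bar. Sizes in mm: base 130 x 150 x 10; post 24 x 30 behind the bar at x 38 to 62, 264 high, with an arm 36 wide over the pivot (x -18 to 62, z 250 to 264). The bar, 390 long, pivots at z 200. Items hook on from the robot's side, mouth to the rack's +x.
- bar (a joint): Tilt of the bar, rad; 0 level; positive: left (+y) end up. Stops at +-0.145. Well-damped levelling spring, 1.6 N m/rad: a lone brush on an inner seat or nozzle on an outer seat tips it about 0.095 (the seat sinks 8 or 16 mm); two on one side, or a brush on an outer seat alone, tip it to the stop.
- lock (a joint): Travel of the lock button, m: 0 up (unlocked), 0.012 fully down. A snap detent: it takes about 6 N to start, falling to nil at 6 mm, then the button pulls itself home and stays. Its pin enters a fork on the bar, so the bar must be nearly level.
- lock_top (a point): Centre of the flat top of the round black lock button (diameter 32 mm, 10 thick) above the pivot; 295 mm above the table when up. Press straight down.
- shelf: Narrow glass shelf, 90 (x) x 580 (y) mm, top face 35 mm above the table, fixed on steel brackets. Origin on the table under its centre. The four items stand on it in a row, in any order, about 100 to 180 apart.
- bottle: Bystander: white bottle, diameter 50, 185 mm high, standing in front of the middle of the rack. Origin: centre of underside, z up.
- tin: Bystander: lidded aluminium tin, diameter 74, 55 mm high, under the right half of the bar. Origin: centre of underside.
- stopper: Bystander: chrome door stopper, diameter 42, 45 mm high, under the left half of the bar. Origin: centre of underside.
- grip: Bystander: red silicone grip, diameter 36, 40 mm high, on the table to the right of the rack. Origin: centre of underside.
There are look-alikes about, which are no part of the job. Leave any yellow look-alike of the brush_b alone. Leave any orange look-alike of the brush_a alone.

How it is judged:
By the outcome, as a careful person would: the job done as asked, in the order asked, and still so for the second after the job is handed in, with the robot touching nothing.
It also fails if it takes over 72 s, if anything falls off the work surface, if the arm or the gripper's body presses on something with over 40 N, if the wrist force passes 120 N, or if a joint passes its speed limit or range.

## Working session

There is one attempt and no reset: what is moved stays moved. The work goes in short steps, each a Python script; the robot and the scene stay as the last script left them, time stands still between calls to the robot, and variables do not carry over. Pictures are saved under pics/ and viewed, and the job is handed in when it is done.

```bash
ls; mkdir -p pics
python3 - <<'E'
from bench import *
import cv2
for n in ["side","top","wrist"]:
    im=read_camera(n); cv2.imwrite(f"pics/{n}0.png",im[:,:,::-1])
    p=camera_params(n); print(n,p)
print(read_time_s(),read_eef_pos(),read_tcp_rot())
E
```

```text
pics
side {'K': array([[434.43054951,   0.        , 260.52321464],
       [  0.        , 434.43054951, 192.87047434],
       [  0.        ,   0.        ,   1.        ]]), 'dist_coeffs': array([0.03190828, 0.        , 0.        , 0.        , 0.        ]), 'camera_from_world': array([[ 0.99872527, -0.04889597, -0.01253097, -0.4859733 ],
       [-0.04130777, -0.64905968, -0.75961516,  0.1886101 ],
       [ 0.02900877,  0.75916448, -0.65025209,  1.17782132],
       [ 0.        ,  0.        ,  0.        ,  1.        ]])}
top {'K': array([[462.21920868,   0.        , 258.15600792],
       [  0.        , 462.21920868, 186.47075606],
       [  0.        ,   0.        ,   1.        ]]), 'dist_coeffs': array([0.04581309, 0.        , 0.        , 0.        , 0.        ]), 'camera_from_world': array([[-0.01709547, -0.99984423,  0.00438938,  0.05310214],
       [-0.99826447,  0.0168207 , -0.05643678,  0.50632986],
       [ 0.05635416, -0.00534658, -0.99839653,  1.47688356],
       [ 0.        ,  0.        ,  0.        ,  1.        ]])}
wrist {'K': array([[330.45126654,   0.        , 259.75067923],
       [  0.        , 330.45126654, 192.50151626],
       [  0.        ,   0.        ,   1.        ]]), 'dist_coeffs': array([-0.07381864,  0.        ,  0.        ,  0.        ,  0.        ]), 'camera_from_world': array([[ 0.37592165,  0.92664838, -0.00238663, -0.64811462],
       [ 0.8942185 , -0.36208769,  0.26318394, -0.03389273],
       [ 0.24301481, -0.10107071, -0.96474272,  0.37911654],
       [ 0.        ,  0.        ,  0.        ,  1.        ]])}
0.15 [0.24432502 0.60157217 0.24916302] [ 1.91668152e-01  9.81459224e-01 -1.04301222e-03 -1.51220714e-04]
```

View pics/top0.png

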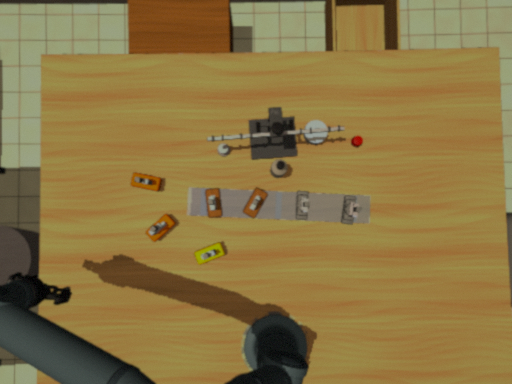

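View pics/side0.png

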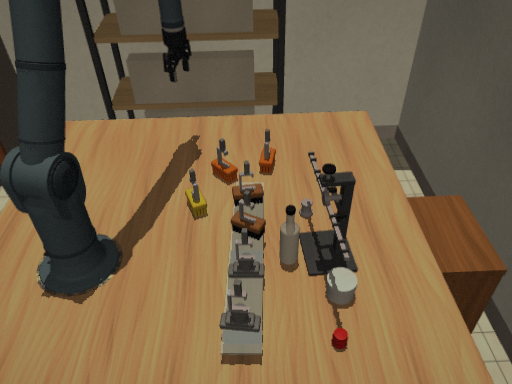

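View pics/wrist0.png

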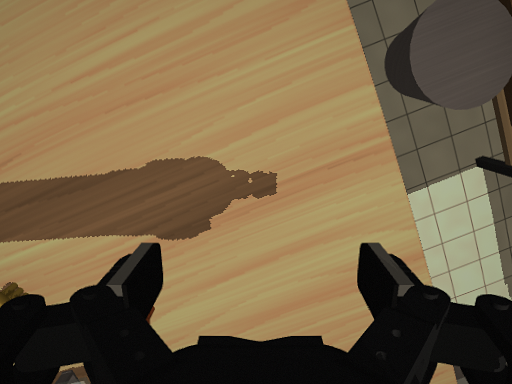

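```bash
cat > h.py <<'E'
from bench import *
import numpy as np, cv2
from scipy.spatial.transform import Rotation as R
def ray(p,uv):
    q=cv2.undistortPoints(np.array([[uv]],float),p["K"],p["dist_coeffs"])[0,0]
    T=p["camera_from_world"]; d=T[:3,:3].T@np.array([q[0],q[1],1.]); c=-T[:3,:3].T@T[:3,3]
    return c,d
def at_z(p,uv,z):
    c,d=ray(p,uv); return c+d*(z-c[2])/d[2]
def tri(obs):
    A=np.zeros((3,3));b=np.zeros(3)
    for p,uv in obs:
        c,d=ray(p,uv);d=d/np.linalg.norm(d);M=np.eye(3)-np.outer(d,d);A+=M;b+=M@c
    return np.linalg.solve(A,b)
def proj(p,X):
    T=p["camera_from_world"]; X=np.atleast_2d(np.array(X,float))
    r,_=cv2.Rodrigues(T[:3,:3]); return cv2.projectPoints(X,r,T[:3,3],p["K"],p["dist_coeffs"])[0][:,0]
def crop(n,im,x0,y0,x1,y1,s):
    cv2.imwrite(f"pics/{n}.png",cv2.resize(im[y0:y1,x0:x1,::-1],None,fx=s,fy=s,interpolation=cv2.INTER_CUBIC))
E
python3 - <<'E'
from h import *
im=cv2.imread("pics/top0.png")[:,:,::-1]; crop("topz",im,120,90,380,275,3)
im=cv2.imread("pics/side0.png")[:,:,::-1]; crop("sidez",im,180,130,370,360,2.6)
for cam in["top","side"]:
    for n in ["brush_a","nozzle_a","brush_a_hook","nozzle_a_hook","rack","lock_top","seat_left_inner","seat_left_outer","seat_right_inner","seat_right_outer","bottle","tin","stopper","grip"]:
        print(cam,n,[(np.round(d["at"]).tolist(),round(d["confidence"],2)) for d in tip_of(cam,n)])
print(read_time_s())
E
```

```text
top brush_a [([208.0, 250.0], 0.96), ([254.0, 202.0], 0.87), ([214.0, 200.0], 0.83), ([150.0, 181.0], 0.66), ([162.0, 227.0], 0.62), ([255.0, 200.0], 0.44), ([348.0, 210.0], 0.17)]
top nozzle_a [([350.0, 208.0], 0.64), ([301.0, 205.0], 0.61)]
top brush_a_hook [([211.0, 200.0], 0.85), ([137.0, 180.0], 0.61), ([156.0, 229.0], 0.59)]
top nozzle_a_hook [([357.0, 209.0], 0.78)]
top rack [([274.0, 145.0], 0.67), ([313.0, 137.0], 0.2)]
top lock_top [([270.0, 144.0], 0.59), ([276.0, 127.0], 0.52)]
top seat_left_inner [([249.0, 134.0], 0.89)]
top seat_left_outer [([216.0, 137.0], 0.68)]
top seat_right_inner [([302.0, 132.0], 0.73)]
top seat_right_outer [([332.0, 128.0], 0.61), ([219.0, 135.0], 0.43)]
top bottle []
top tin [([316.0, 135.0], 0.74)]
top stopper [([222.0, 148.0], 0.69), ([302.0, 206.0], 0.6), ([256.0, 198.0], 0.55)]
top grip [([352.0, 141.0], 0.58), ([213.0, 199.0], 0.16)]
side brush_a [([266.0, 165.0], 0.97), ([198.0, 209.0], 0.96), ([248.0, 230.0], 0.93), ([247.0, 198.0], 0.82), ([223.0, 175.0], 0.77)]
side nozzle_a [([242.0, 323.0], 0.66), ([250.0, 274.0], 0.59), ([330.0, 170.0], 0.16)]
side brush_a_hook [([248.0, 176.0], 0.95), ([224.0, 149.0], 0.75), ([266.0, 140.0], 0.74), ([245.0, 275.0], 0.27)]
side nozzle_a_hook [([235.0, 294.0], 0.83), ([318.0, 174.0], 0.71)]
side rack [([315.0, 256.0], 0.74), ([248.0, 261.0], 0.3)]
side lock_top [([339.0, 291.0], 0.67), ([327.0, 166.0], 0.46)]
side seat_left_inner [([317.0, 178.0], 0.82)]
side seat_left_outer [([333.0, 217.0], 0.69), ([314.0, 156.0], 0.67)]
side seat_right_inner [([333.0, 219.0], 0.72)]
side seat_right_outer [([343.0, 247.0], 0.93), ([306.0, 214.0], 0.42)]
side bottle [([287.0, 259.0], 0.8)]
side tin [([337.0, 291.0], 0.61)]
side stopper [([309.0, 216.0], 0.46), ([238.0, 296.0], 0.18)]
side grip [([338.0, 344.0], 0.67), ([286.0, 258.0], 0.17)]
1.55
```

View pics/topz.png

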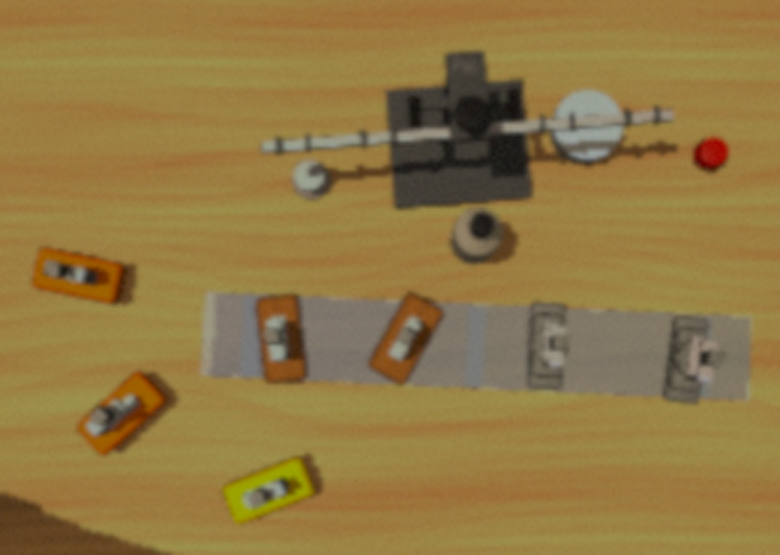

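View pics/sidez.png

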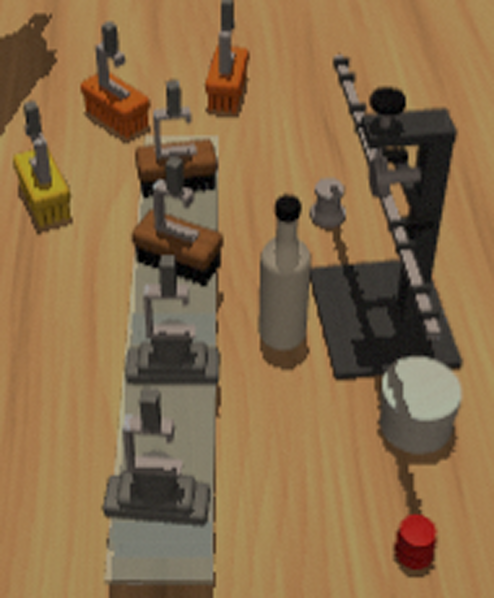

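Run:
```python
from h import *
T=camera_params("top");S=camera_params("side");W=camera_params("wrist")
Tw=W["camera_from_world"]; c=-Tw[:3,:3].T@Tw[:3,3]
r=R.from_quat(read_tcp_rot()).as_matrix(); print("cam in tool",r.T@(c-read_eef_pos())); print("cam z in tool", r.T@Tw[2,:3])
# hook/post tops from crops: top (x/3+120,y/3+90), side (x/2.6+180,y/2.6+130)
t=lambda u,v:(T,(u/3+120,v/3+90)); s=lambda u,v:(S,(u/2.6+180,v/2.6+130))
for n,a,b in [("brushL posttop",(279,327),(174,88)),("brushR",(411,323),(175,163)),("nozL",(560,340),(168,263)),("nozR",(711,358),(151,397)),("barL",(267,147),(341,64)),("barR",(668,115),(435,325)),("lock",(472,113),(387,97))]:
    print(n,tri([t(*a),s(*b)]).round(3), at_z(*t(*a),{'b':.178,'n':.188,'l':.295}[n[0]] if n[:3]!='bar' else .205).round(3))
for n,a,z in[("bottle",(482,222),.185),("tin",(588,125),.055),("shelfL",(207,335),.035),("shelfR",(748,358),.035)]: print(n,at_z(*t(*a),z).round(3))
```

```text
cam in tool [ 0.06728853 -0.00056367 -0.123934  ]
cam z in tool [-2.63102895e-01 -2.53214474e-04  9.64767745e-01]
brushL posttop [0.462 0.175 0.18 ] [0.464 0.175 0.178]
brushR [0.462 0.049 0.182] [0.466 0.049 0.178]
nozL [ 0.447 -0.092  0.186] [ 0.447 -0.092  0.188]
nozR [ 0.429 -0.235  0.183] [ 0.428 -0.234  0.188]
barL [0.637 0.183 0.197] [0.633 0.182 0.205]
barR [ 0.659 -0.196  0.208] [ 0.657 -0.196  0.205]
lock [ 0.646 -0.007  0.296] [ 0.646 -0.007  0.295]
bottle [ 0.561 -0.02   0.185]
tin [ 0.675 -0.141  0.055]
shelfL [0.461 0.265 0.035]
shelfR [ 0.428 -0.306  0.035]
```

Run:
```python
from h import *
import pickle
q=[0,1,0,0]
for i,pos in enumerate([(.44,.11,.40),(.44,-.14,.40)]):
    try: move_ptp(pos,q)
    except MotionError as e: print(e); continue
    pause(.3)
    p=camera_params("wrist"); im=read_camera("wrist"); cv2.imwrite(f"pics/w{i}.png",im[:,:,::-1]); pickle.dump(p,open(f"w{i}.pkl","wb"))
    crop(f"w{i}z",im,0,0,512,384,1.55)
    for n in ["brush_a_hook","nozzle_a_hook","seat_left_inner","seat_left_outer","seat_right_inner","seat_right_outer","lock_top"]:
        print(i,n,[(np.round(d["at"],1).tolist(),round(d["confidence"],2)) for d in tip_of("wrist",n)])
    print(read_time_s(),read_eef_pos(),read_qpos().round(2) if hasattr(read_qpos(),'round') else read_qpos())
```

```text
0 brush_a_hook [([467.0, 219.9], 0.85), ([450.3, 113.9], 0.73), ([323.1, 172.3], 0.55)]
0 nozzle_a_hook []
0 seat_left_inner [([233.0, 339.9], 0.98)]
0 seat_left_outer [([303.5, 343.5], 0.58), ([288.4, 255.9], 0.47)]
0 seat_right_inner [([222.2, 158.1], 0.73), ([289.1, 255.1], 0.26)]
0 seat_right_outer []
0 lock_top []
4.2333 [0.44000354 0.10996943 0.39999974] [-0.79 -0.13  0.41  1.85  0.05  1.41  1.18]
1 brush_a_hook []
1 nozzle_a_hook [([176.8, 149.6], 0.84)]
1 seat_left_inner []
1 seat_left_outer []
1 seat_right_inner []
1 seat_right_outer []
1 lock_top []
5.9167 [ 0.4399884  -0.14005863  0.39999927] [-0.61 -0.17  0.75  1.85  0.12  1.42  1.68]
```

View pics/w0z.png

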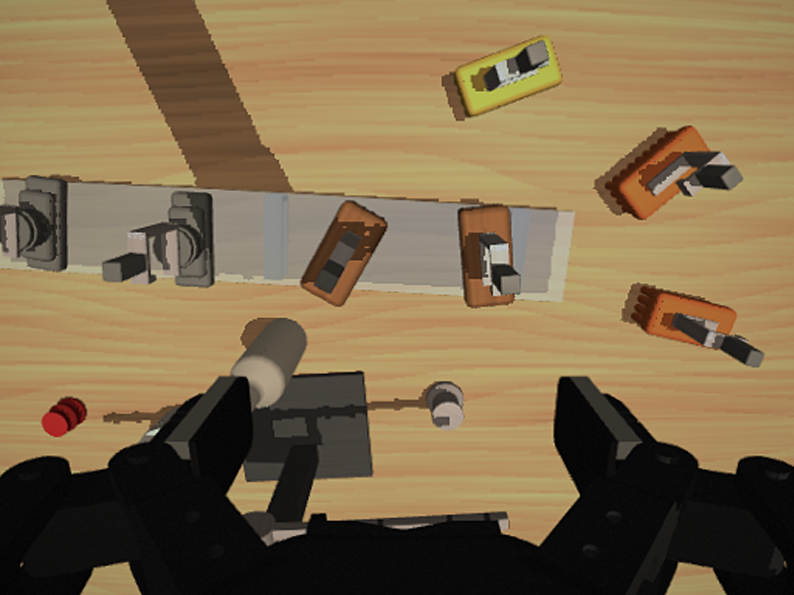

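View pics/w1z.png

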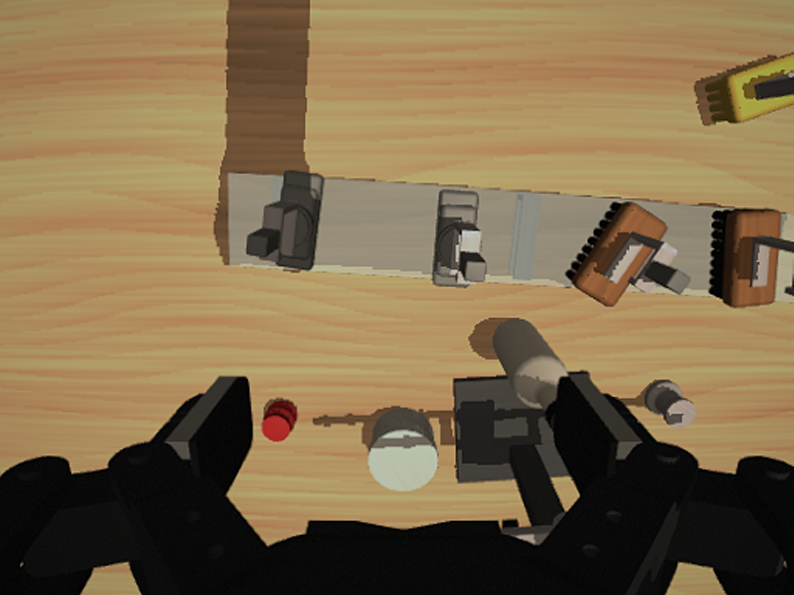

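Run:
```python
from h import *
a=cv2.imread("pics/w0.png")[:,:,::-1]; b=cv2.imread("pics/w1.png")[:,:,::-1]
def z(im,x0,y0):  # 90x75 crop *4.4
    c=cv2.resize(im[y0:y0+80,x0:x0+100],None,fx=4,fy=4,interpolation=cv2.INTER_CUBIC)
    return c.copy()
t=np.vstack([np.hstack([z(a,270,125),z(a,180+110,125)]),np.hstack([z(b,135,105),z(b,255,115)])])
cv2.imwrite("pics/zz.png",t[:,:,::-1])
t=np.vstack([np.hstack([z(b,355,125),z(b,412,125)]),np.hstack([z(a,60,115),z(a,0,110)])])
cv2.imwrite("pics/zz2.png",t[:,:,::-1])
```

```text
(no output)
```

View pics/zz.png

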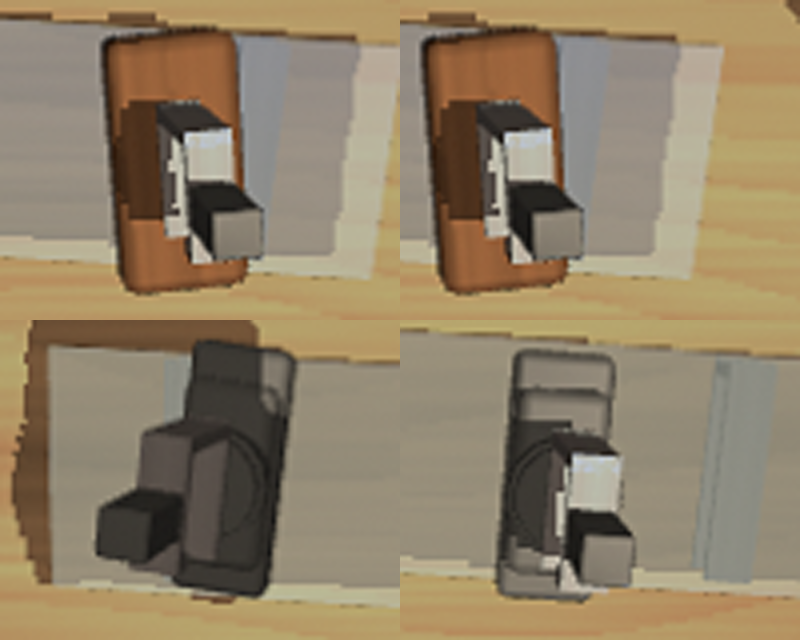

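View pics/zz2.png

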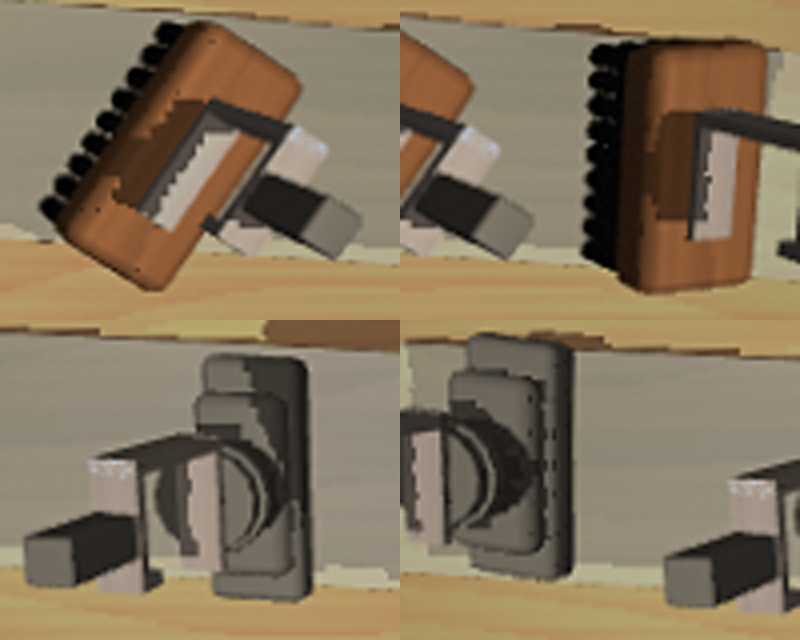

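Run:
```python
from h import *
import pickle
P=[pickle.load(open(f"w{i}.pkl","rb")) for i in(0,1)]
def px(o,c): return ((o[0]+.5*0)+c[0]/4-.4, o[1]+c[1]/4-.4)
def yaw(k,o,a,b,z):  # a upper(near robot), b lower
    A=at_z(P[k],px(o,a),z);B=at_z(P[k],px(o,b),z);d=B-A; return np.degrees(np.arctan2(d[1],d[0])).round(1), (np.linalg.norm(d)*1e3).round(0), ((A+B)/2).round(4)
print("brushL",yaw(0,(270,125),(108,50),(122,280),.08),yaw(0,(270,125),(237,50),(246,270),.08), yaw(1,(412,125),(765-400,60),(750-400,275),.08))
print("brushR",yaw(1,(355,125),(195,30),(60,215),.08),yaw(1,(355,125),(300,90),(165,288),.08))
print("nozL",yaw(0,(60,115),(305,45),(308,270),.04),yaw(1,(255,115),(115,40),(98,270),.04))
print("nozR",yaw(0,(0,110),(172,25),(170,255),.04),yaw(1,(135,105),(293,40),(265,270),.04))
T=pickle.load(open("w0.pkl","rb"))
print("post brushL",at_z(P[0],px((270,125),(238,233)),.178).round(4))
print("post brushR",at_z(P[1],px((355,125),(338,230)),.178).round(4))
print("post nozL",at_z(P[0],px((60,115),(50,243)),.188).round(4),at_z(P[1],px((255,115),(208,240)),.188).round(4))
print("post nozR",at_z(P[1],px((135,105),(122,213)),.188).round(4))
```

```text
brushL (np.float64(5.2), np.float64(80.0), array([0.4565, 0.1628, 0.08  ])) (np.float64(5.4), np.float64(77.0), array([0.4545, 0.2061, 0.08  ])) (np.float64(6.7), np.float64(78.0), array([0.4551, 0.2044, 0.08  ]))
brushR (np.float64(-32.5), np.float64(76.0), array([0.4409, 0.0338, 0.08  ])) (np.float64(-29.5), np.float64(81.0), array([0.4639, 0.0736, 0.08  ]))
nozL (np.float64(-4.5), np.float64(85.0), array([ 0.446 , -0.0739,  0.04  ])) (np.float64(-3.1), np.float64(85.0), array([ 0.4457, -0.1076,  0.04  ]))
nozR (np.float64(-9.7), np.float64(88.0), array([ 0.4305, -0.2192,  0.04  ])) (np.float64(-9.1), np.float64(85.0), array([ 0.4312, -0.2205,  0.04  ]))
post brushL [0.4558 0.185  0.178 ]
post brushR [0.4546 0.0583 0.178 ]
post nozL [ 0.4453 -0.0898  0.188 ] [ 0.4449 -0.0904  0.188 ]
post nozR [ 0.4276 -0.2368  0.188 ]
```

```bash
python3 - <<'E'
from h import *
import pickle
q=[0,1,0,0]
move_ptp((.63,-.01,.43),q); pause(.2)
p=camera_params("wrist"); im=read_camera("wrist"); cv2.imwrite("pics/w2.png",im[:,:,::-1]); pickle.dump(p,open("w2.pkl","wb"))
crop("w2z",im,56,110,456,260,2)
for n in ["seat_left_inner","seat_left_outer","seat_right_inner","seat_right_outer","lock_top"]:
    print(n,[(np.round(d["at"],1).tolist(),round(d["confidence"],2),at_z(p,d["at"],.295 if n[0]=='l' else .205).round(4)) for d in tip_of("wrist",n)])
print(read_time_s())
P=[pickle.load(open(f"w{i}.pkl","rb")) for i in(0,1)]
T=camera_params("top");S=camera_params("side")
ims={0:cv2.imread("pics/w0.png"),1:cv2.imread("pics/w1.png"),2:cv2.imread("pics/top0.png"),3:cv2.imread("pics/side0.png")}
items=[("b",.4558,.185,5.5),("b",.4546,.0583,-31),("n",.4451,-.0901,-3.8),("n",.4276,-.2368,-9.4)]
out=[]
for k,(p,s,x0,y0,w,h) in {0:(P[0],3,150,110,260,100),1:(P[1],3,140,100,260,100),2:(T,3,180,170,200,60),3:(S,3,205,150,80,190)}.items():
    im=cv2.resize(ims[k],None,fx=s,fy=s,interpolation=cv2.INTER_CUBIC)
    for t,x,y,a in items:
        c,sn=np.cos(np.radians(a)),np.sin(np.radians(a))
        ht=.05 if t=='b' else .06
        rects=[]
        for hx,hy,z in [(.045,.0225 if t=='b' else .018,.05 if t=='b' else 0),(.007,.007,ht+.093)]:
            r=[(x+c*u*hx-sn*v*hy,y+sn*u*hx+c*v*hy,z+.035) for u,v in((1,1),(1,-1),(-1,-1),(-1,1))]
            uv=(proj(p,r)+.5)*s
            cv2.polylines(im,[np.round(uv).astype(int)],True,(0,255,0),1)
    cv2.imwrite(f"pics/ov{k}.png",im[y0*s:(y0+h)*s,x0*s:(x0+w)*s])
E
python3 -c "
import cv2,numpy as np
a=cv2.imread('pics/ov0.png');b=cv2.imread('pics/ov1.png')
cv2.imwrite('pics/ovA.png',np.vstack([a,b]))"
```

```text
seat_left_inner [([345.1, 175.8], 0.83, array([0.6387, 0.0803, 0.205 ])), ([394.9, 29.2], 0.45, array([0.4891, 0.1225, 0.205 ]))]
seat_left_outer [([417.2, 175.9], 0.81, array([0.6388, 0.161 , 0.205 ]))]
seat_right_inner [([192.4, 189.5], 0.88, array([ 0.6535, -0.0867,  0.205 ])), ([185.7, 171.0], 0.73, array([ 0.6327, -0.0928,  0.205 ]))]
seat_right_outer [([119.2, 193.4], 0.78, array([ 0.6576, -0.1692,  0.205 ]))]
lock_top [([266.4, 209.1], 0.83, array([ 0.6468, -0.0073,  0.295 ]))]
7.3417
```

View pics/ovA.png

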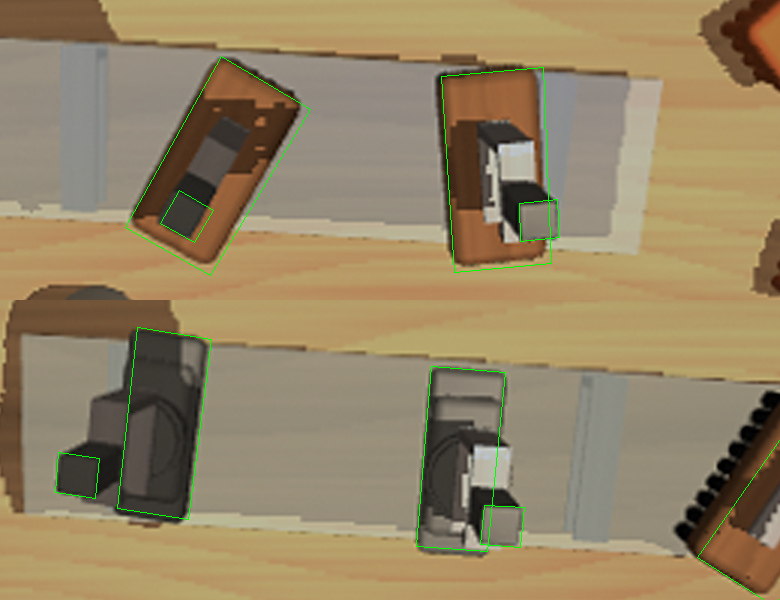

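View pics/ov3.png

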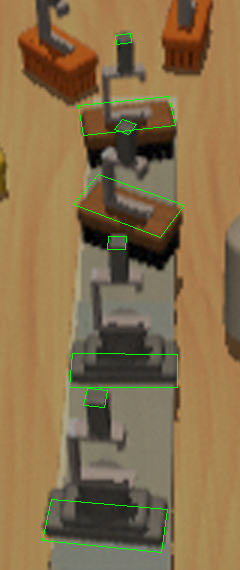

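View pics/w2z.png

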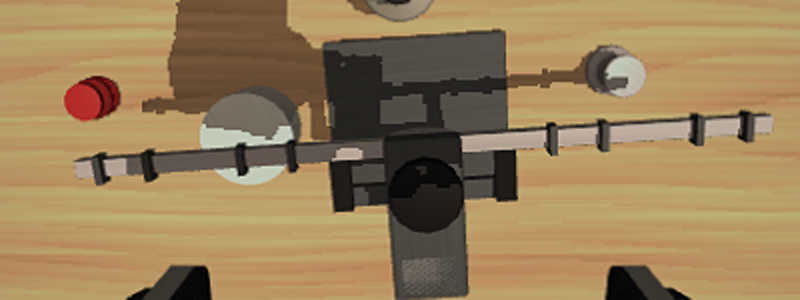

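Run:
```python
from h import *
import pickle
p=pickle.load(open("w2.pkl","rb"))
C=[(577.5,137),(722.5,127.5),(266.5,157),(124.5,166)]; Y=np.array([.085,.165,-.085,-.165])
X=np.array([at_z(p,(c[0]/2+56-.25,c[1]/2+110-.25),.205) for c in C]); print(X.round(4))
N=np.array([[.6387,.0803],[.6388,.161],[.6535,-.0867],[.6576,-.1692]])
for M in (X[:,:2],N):
    d=(M*Y[:,None]).sum(0)/(Y**2).sum(); print("yaw",np.degrees(np.arctan2(-d[0],d[1])),"scale",np.linalg.norm(d),"c",M.mean(0))
print("lock",at_z(p,(425/2+56-.25,195/2+110-.25),.295))
rx,ry,a=.6475,-.0065,np.radians(3.45)
for pos,yaw in [((.4538,.185,.163),5.5),((.4546,.057,.163),-31),((.445,-.09,.173),-3.8),((.4276,-.2368,.173),-9.4)]:
    y=np.radians(yaw); q=R.from_euler('z',y)*R.from_quat([0,1,0,0])
    print(inverse_kinematics(pos,q.as_quat()))
```

```text
[[ 0.6414  0.0798  0.205 ]
 [ 0.6361  0.1604  0.205 ]
 [ 0.652  -0.0903  0.205 ]
 [ 0.6569 -0.1705  0.205 ]]
yaw 3.5860593941924126 scale 1.004291265665391 c [ 0.64660446 -0.0051609 ]
yaw 3.6325286860931323 scale 0.9987845778024059 c [ 0.64715 -0.00365]
lock [ 0.64517248 -0.00574155  0.295     ]
[-1.18258275  0.23473382  0.79456062  2.08467492 -0.21312929  0.9020783
  1.39824172]
[-1.06156829  0.17035772  0.92115572  2.15793047 -0.17497159  0.88752202
  0.99344158]
[-0.78170793  0.13731898  0.95822626  2.1596252  -0.14260315  0.90763499
  1.76469471]
[-0.51021121  0.28174418  1.0597516   2.08594458 -0.305516    0.93778741
  2.12339313]
```

```bash
cat >> h.py <<'E'
RX,RY,RA=.6465,-.0052,np.radians(3.6)
def Q(a): return (R.from_euler('z',a)*R.from_quat([0,1,0,0])).as_quat()
def rk(x,y,z):
    c,s=np.cos(RA),np.sin(RA); return np.array([RX+c*x-s*y,RY+s*x+c*y,z])
def pick(x,y,yaw,z):
    q=Q(np.radians(yaw)); move_gripper(.055,50)
    move_ptp((x,y,z+.075),q); movel((x,y,z),q,.15)
    move_gripper(.0,50); g=read_finger_gap(); print("gap",g, read_time_s())
    return g
def lift(x,y,z,top): movel((x,y,top),None,.22); print("F",np.round(read_ft_force(),2),read_time_s())
E
python3 - <<'E'
from h import *
x,y,z=.4545,.185,.163
if pick(x,y,5.5,z)>.008:
    lift(x,y,z,.30)
    move_ptp(rk(-.08,.085,.285),Q(RA))
    pause(.1);print(read_eef_pos(),read_time_s())
    for n in("wrist","side"):
        im=read_camera(n); cv2.imwrite(f"pics/b1{n}.png",im[:,:,::-1])
    crop("b1s",read_camera("side"),200,120,400,280,3.5)
E
```

```text
gap 0.013415508975125705 10.0833
F [-0.91 -0.5  -2.12] 10.8583
[0.56013047 0.07614666 0.28357158] 11.625
```

View pics/b1s.png

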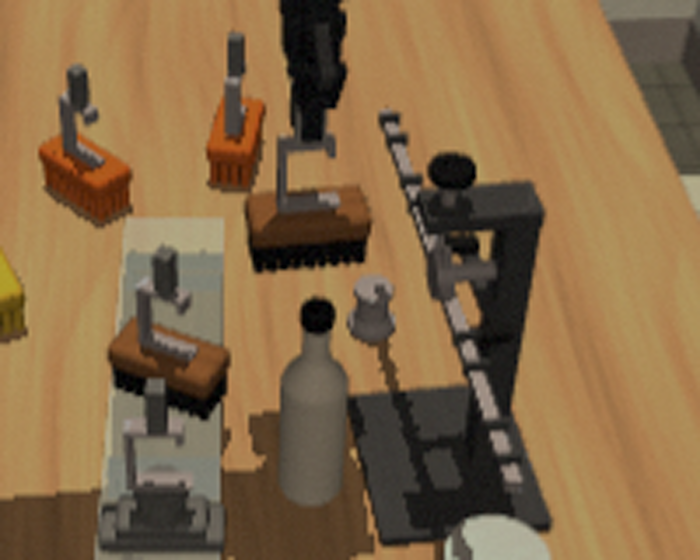

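View pics/b1wrist.png

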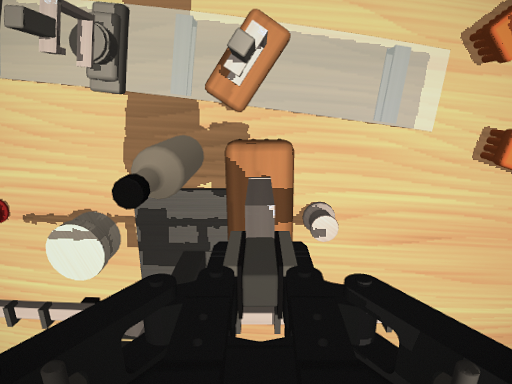

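```bash
cat >> h.py <<'E'
def hang(sy,raise_,final):
    """sy rack-y of seat, raise_: present seat height offset, final: seat offset after load"""
    movel(rk(-.08,sy,.253+raise_),Q(RA),.12)
    movel(rk(0,sy,.253+raise_),Q(RA),.12)
    f=np.array(read_ft_force()); print("pre",f.round(2),read_eef_pos().round(4))
    movel(rk(0,sy,.2345+raise_),Q(RA),.1)
    print("touch",np.round(read_ft_force(),2))
    movel(rk(0,sy,.233+final),Q(RA),.04); pause(.2)
    print("low",np.round(read_ft_force(),2),read_eef_pos().round(4),read_time_s())
E
python3 - <<'E'
from h import *
hang(.085,0,-.008)
crop("b1h",read_camera("side"),200,120,400,280,3.5)
crop("b1w",read_camera("wrist"),0,0,512,384,1.4)
E
```

```text
pre [ 0.07 -0.3  -0.86] [0.6408 0.0793 0.253 ]
touch [-0.7   0.02 -1.7 ]
low [-0.04 -0.16  0.24] [0.6414 0.0797 0.2252] 13.925
```

View pics/b1h.png

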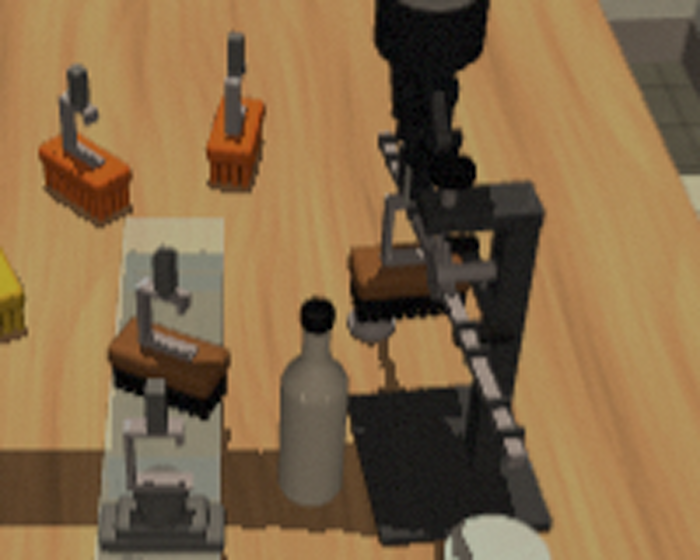

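View pics/b1w.png

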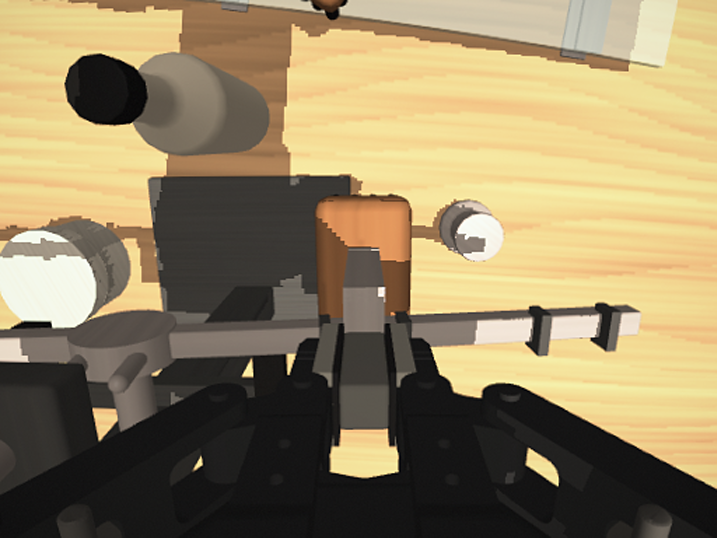

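```bash
cat >> h.py <<'E'
def release(sy):
    move_gripper(.034,50); p=np.array(read_eef_pos()); movel((p[0],p[1],.33),Q(RA),.2); print("rel",np.round(read_ft_force(),2),read_time_s())
E
python3 - <<'E'
from h import *
release(.085)
x,y,z=.4546,.057,.163
move_ptp((x,y,.30),Q(np.radians(-31)))
crop("b1r",read_camera("side"),200,120,400,280,3.5)
crop("b2w",read_camera("wrist"),0,0,512,384,1.4)
E
```

```text
rel [-0.06 -0.49  0.03] 15.0333
```

View pics/b1r.png

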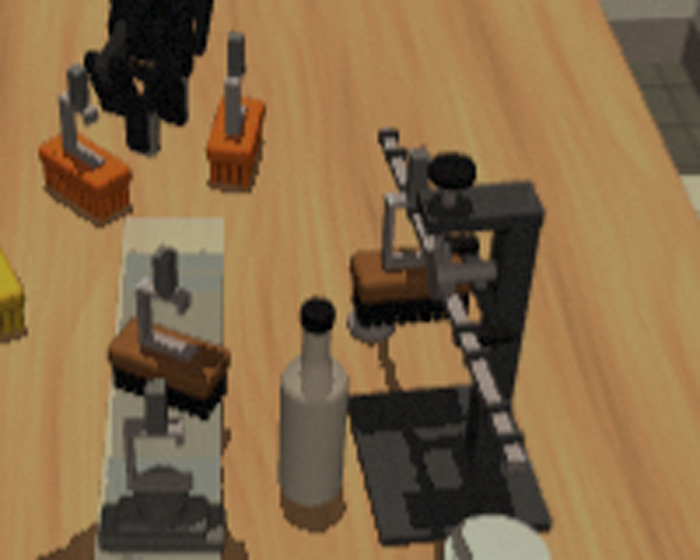

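View pics/b2w.png

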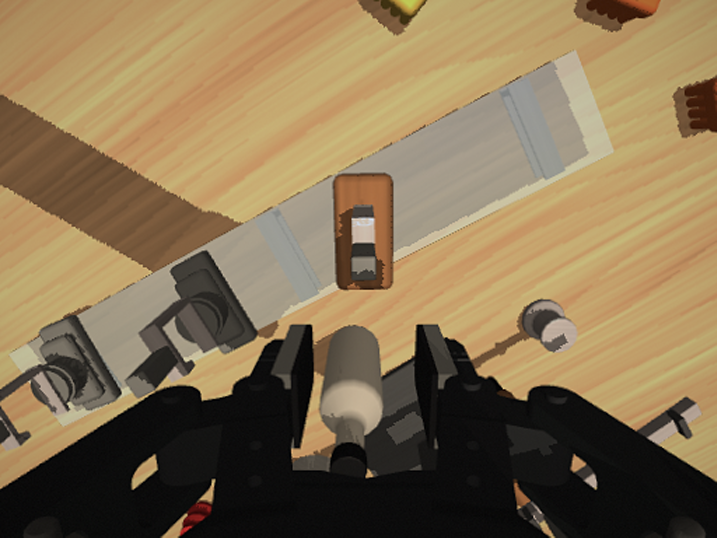

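Run:
```python
from h import *
x,y,z=.4546,.057,.163
g=pick(x,y,-31,z)
if g>.008:
    lift(x,y,z,.35)
    movel(rk(-.08,-.085,.35),Q(RA),.25)
    crop("b2s",read_camera("side"),200,120,400,280,3.5)
    hang(-.085,.008,0)
    crop("b2h",read_camera("side"),200,120,400,280,3.5)
    crop("b2wh",read_camera("wrist"),0,0,512,384,1.4)
```

```text
Traceback (most recent call last):
  File "h.py", line 26, in pick
    move_ptp((x,y,z+.075),q); movel((x,y,z),q,.15)
                              ~~~~~^^^^^^^^^^^^^^^
bench.MotionError: the arm cannot follow that straight line within its joint ranges
```

Run:
```python
from h import *
print(np.round(read_qpos(),2),read_eef_pos().round(3),read_time_s())
q=Q(np.radians(-31))
for z in (.238,.22,.2,.18,.163): print(z,np.round(inverse_kinematics((.4546,.057,z),q),2))
for z in (.238,.163): print(z,inverse_kinematics((.4546,.057,z),Q(np.radians(149))))
for z in (.238,.163,.35): print(z,inverse_kinematics((.4546,.057,z),Q(np.radians(59))))
```

```text
[-1.66 -0.13  1.42  2.09  0.15  1.07  0.71] [0.454 0.057 0.238] 16.875
0.238 [-1.66 -0.13  1.42  2.09  0.15  1.07  0.72]
0.22 [-1.81 -0.17  1.55  2.11  0.2   1.04  0.67]
0.2 [-1.31  0.11  1.17  2.13 -0.13  0.97  0.96]
0.18 [-1.29  0.19  1.18  2.15 -0.22  0.93  1.04]
0.163 [-1.27  0.25  1.18  2.16 -0.3   0.9   1.11]
0.238 [-1.66135147 -0.12868616  1.41883745  2.0944866   0.14502813  1.07114258
  0.71611939]
0.163 [-1.40349289  0.44673272  1.41162526  2.16483081 -0.54159778  0.97456781
 -1.79491773]
0.238 [-0.0440251   0.03836659 -0.17381244  2.04637549  0.00761507  1.05744051
  2.37908856]
0.163 [-0.05079447  0.13733039 -0.1736938   2.11738333  0.03047231  0.88914723
  2.358452  ]
0.35 [-1.40209964 -0.26574242  1.04164164  1.94375348  0.23500407  1.34064982
  2.1698126 ]
```

Run:
```python
from h import *
q=Q(np.radians(-31))
movel((.4546,.057,.34),q,.2)
move_j([-.044,-.08,-.174,1.95,0,1.265,.808]); print(read_eef_pos(),R.from_quat(read_tcp_rot()).as_matrix().round(2).tolist())
x,y,z=.4546,.057,.163
print(inverse_kinematics((x,y,z),q), inverse_kinematics(rk(-.08,-.085,.35),Q(RA)), inverse_kinematics(rk(0,-.085,.23),Q(RA)))
print(read_time_s())
```

```text
[0.44131779 0.05607396 0.33567528] [[-0.85, 0.52, 0.01], [0.52, 0.85, -0.01], [-0.01, -0.01, -1.0]]
[-0.04971604  0.13739158 -0.17483521  2.11733436  0.0306837   0.88916593
  0.7874714 ] [ 0.0729699   0.18053707  0.02347829  1.648555   -0.00435992  1.31255162
  1.73080839] [ 7.62679865e-02  4.15394656e-01 -2.26214635e-03  1.59474357e+00
  1.00868330e-03  1.13145556e+00  1.70739736e+00]
19.0
```

Run:
```python
from h import *
x,y,z=.4546,.057,.163
g=pick(x,y,-31,z)
if g>.008:
    lift(x,y,z,.35)
    move_ptp(rk(-.08,-.085,.35),Q(RA))
    crop("b2s",read_camera("side"),200,120,400,280,3.5)
    hang(-.085,.008,0)
    print(np.round(read_qpos(),2))
    crop("b2h",read_camera("side"),200,120,400,280,3.5)
    crop("b2wh",read_camera("wrist"),0,0,512,384,1.4)
```

```text
gap 0.013173036243686214 20.8
F [-0.49 -0.67 -1.93] 21.8
pre [-0.69  0.53 -1.82] [ 0.6514 -0.0902  0.261 ]
touch [ 0.3  -0.28 -1.83]
low [ 0.26 -1.63  0.51] [ 0.6521 -0.0905  0.2332] 25.3417
[ 0.07  0.41  0.01  1.59 -0.    1.14  1.71]
```

View pics/b2h.png

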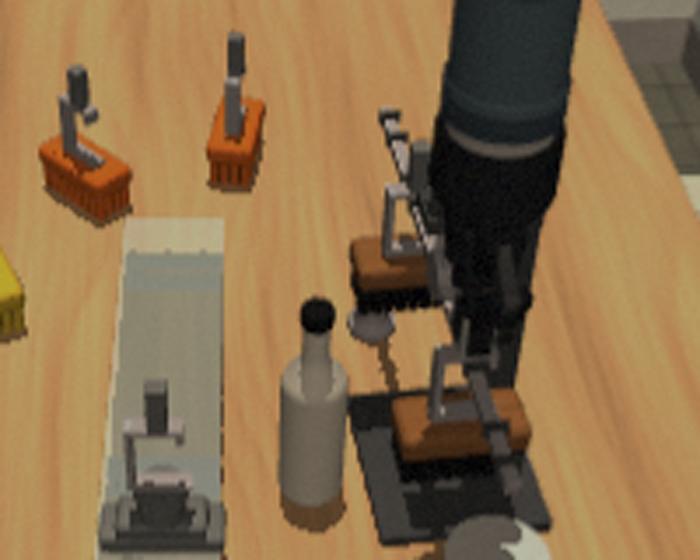

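View pics/b2wh.png

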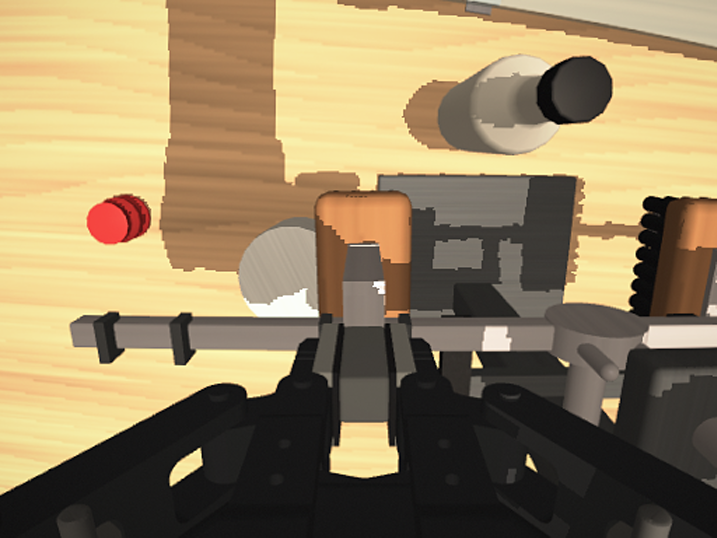

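Run:
```python
from h import *
import pickle
release(-.085)
x,y=.445,-.09
move_ptp((x,y,.30),Q(np.radians(-3.8))); pause(.1)
pickle.dump(camera_params("wrist"),open("w3.pkl","wb"))
crop("n1w",read_camera("wrist"),0,0,512,384,1.4)
crop("b2r",read_camera("side"),200,120,400,280,3.5)
print(np.round(read_qpos(),2),read_time_s())
```

```text
rel [ 0.09 -0.13 -0.88] 26.4083
[ 0.08 -0.04  0.02  1.98  0.    1.19  1.61] 27.4583
```

View pics/b2r.png

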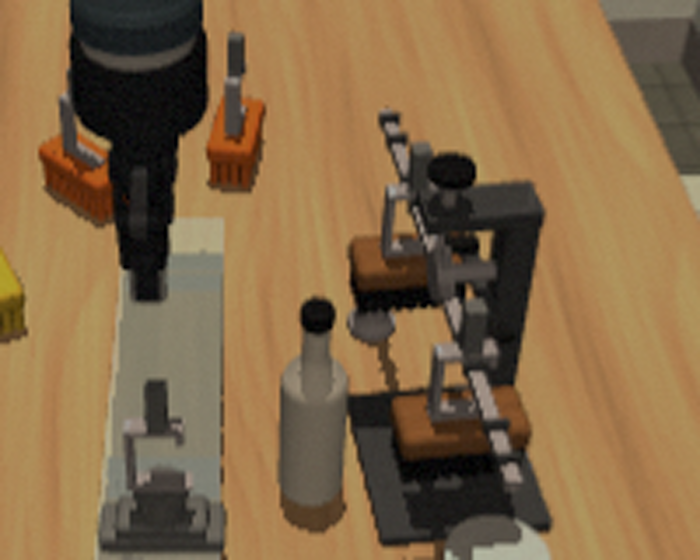

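View pics/n1w.png

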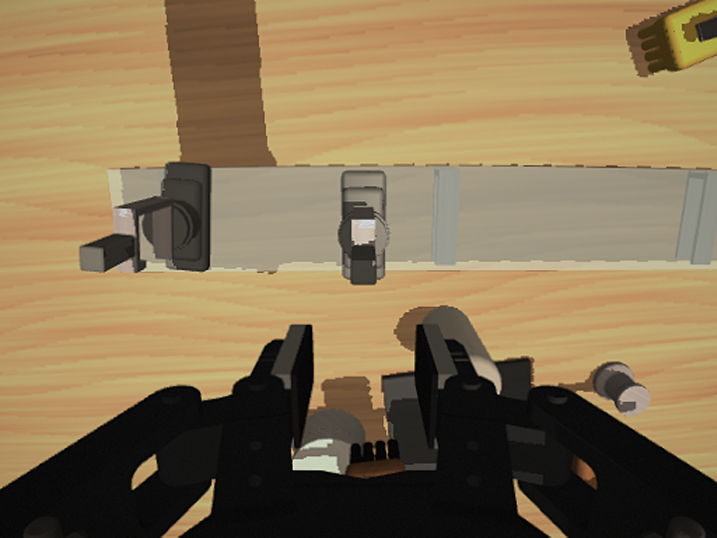

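Run:
```python
from h import *
x,y,z=.445,-.09,.173
g=pick(x,y,-3.8,z)
if g>.008:
    lift(x,y,z,.36)
    move_ptp(rk(-.08,.165,.36),Q(RA))
    print(np.round(read_qpos(),2))
    hang(.165,0,-.016)
    crop("n1h",read_camera("side"),200,120,400,280,3.5)
    crop("n1wh",read_camera("wrist"),0,0,512,384,1.4)
```

```text
gap 0.013315578509274681 29.2167
F [-0.36  1.09 -1.73] 30.2167
[-0.15  0.18 -0.22  1.63  0.04  1.34  1.26]
pre [ 0.22  0.   -0.61] [0.6356 0.1597 0.2529]
touch [-1.34 -0.55 -1.15]
low [ 0.   -0.06 -0.19] [0.6361 0.1594 0.2171] 34.2333
```

View pics/n1h.png

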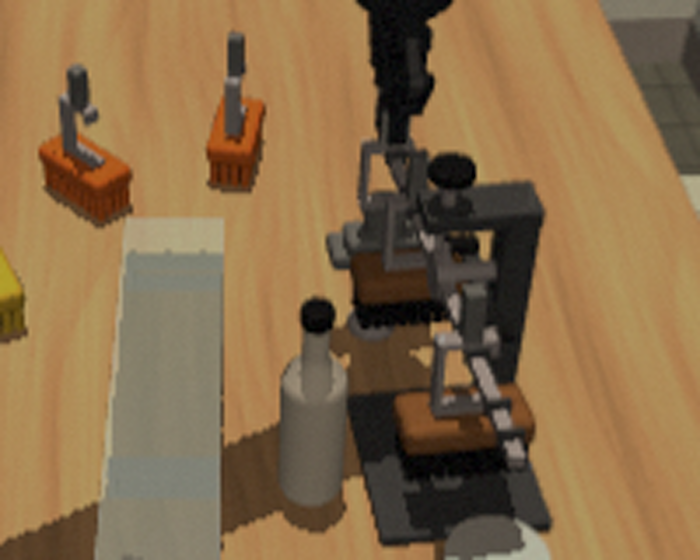

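View pics/n1wh.png

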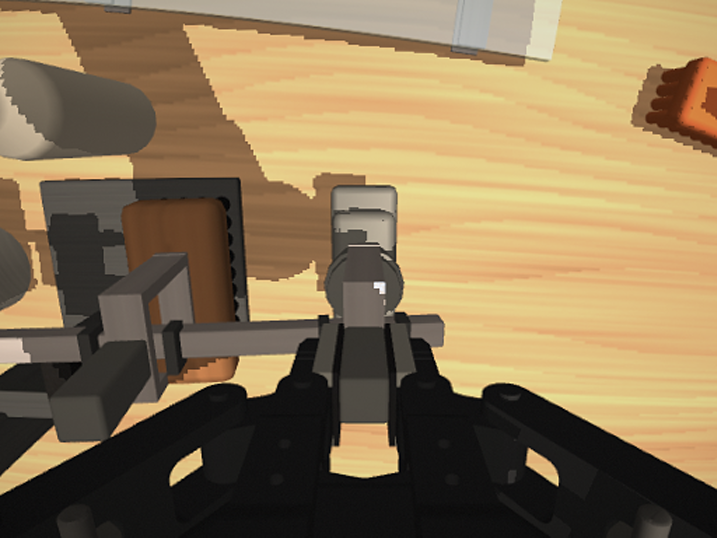

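Run:
```python
from h import *
movel(rk(0,.165,.2158),Q(RA),.04); pause(.2); print(np.round(read_ft_force(),2))
release(.165)
x,y=.4276,-.2368
move_ptp(rk(-.1,.0,.36),Q(RA))
move_ptp((x,y,.30),Q(np.radians(-9.4))); pause(.1)
crop("n2w",read_camera("wrist"),0,0,512,384,1.4)
crop("n1r",read_camera("side"),200,120,400,280,3.5)
print(np.round(read_qpos(),2),read_time_s())
```

```text
[ 0.21 -0.79 -0.28]
rel [ 0.07 -0.3  -0.44] 35.8417
[ 0.35  0.03  0.07  1.92 -0.    1.19  1.83] 37.8667
```

View pics/n1r.png

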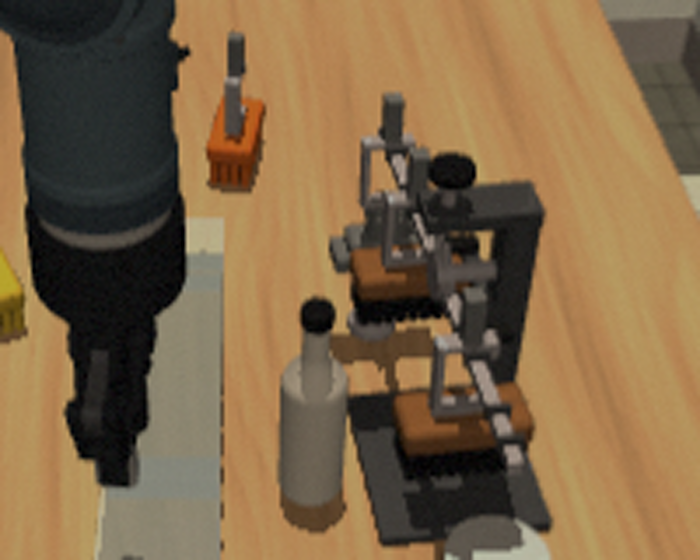

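View pics/n2w.png

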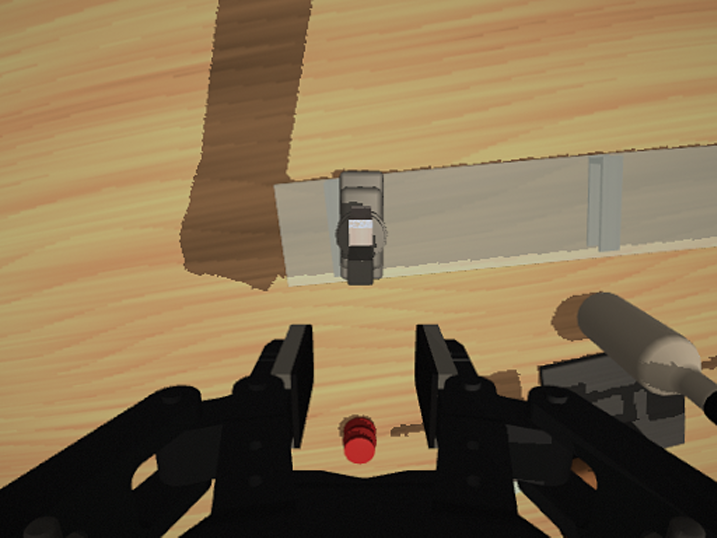

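Run:
```python
from h import *
x,y,z=.4276,-.2372,.173
g=pick(x,y,-9.4,z)
if g>.008:
    lift(x,y,z,.34)
    move_ptp(rk(-.08,-.165,.33),Q(RA))
    print(np.round(read_qpos(),2))
    hang(-.165,.016,-.0005)
    crop("n2h",read_camera("side"),200,120,400,280,3.5)
    crop("n2wh",read_camera("wrist"),0,0,512,384,1.4)
```

```text
gap 0.013169579083568717 39.625
F [-0.25  0.8  -0.72] 40.5333
[ 0.24  0.24 -0.02  1.62  0.01  1.28  1.86]
pre [ 0.19  0.25 -1.51] [ 0.6564 -0.1702  0.2691]
touch [ 0.33  0.14 -1.26]
low [-1.05  0.08  1.4 ] [ 0.6566 -0.1697  0.2325] 43.8333
```

View pics/n2h.png

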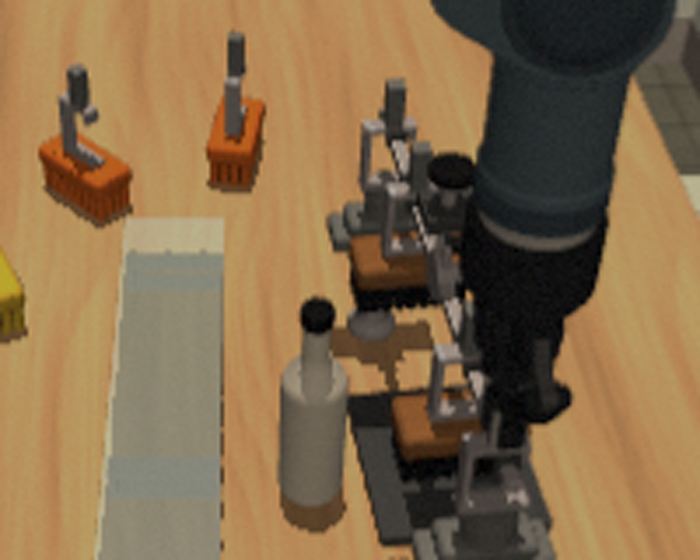

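View pics/n2wh.png

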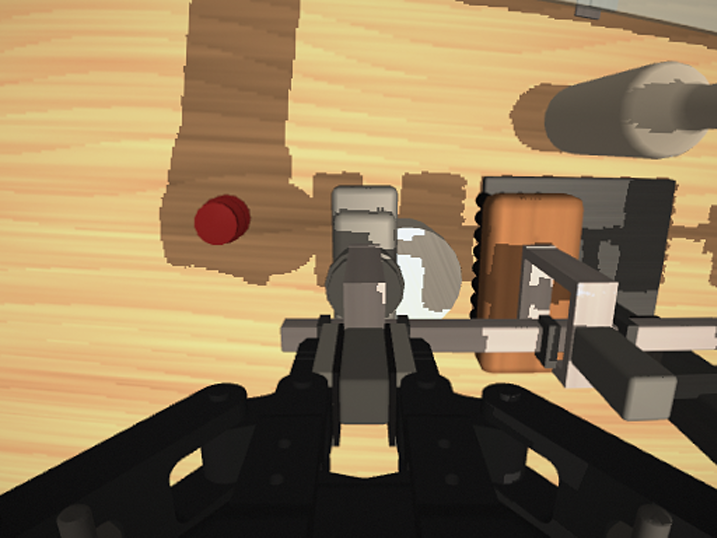

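Run:
```python
from h import *
release(-.165)
move_gripper(0,30)
move_ptp((.6465,-.006,.40),Q(RA)); pause(.6)
p=camera_params("wrist")
im=read_camera("wrist"); 
crop("lw",im,0,0,512,384,1.5)
crop("ls",read_camera("side"),240,110,400,310,2.9)
print(np.round(read_qpos(),2),read_time_s(),read_finger_gap())
```

```text
rel [ 0.01  0.02 -1.08] 44.9083
[ 0.01  0.3  -0.09  1.4   0.03  1.44  1.56] 46.775 6.382986081892382e-05
```

View pics/ls.png

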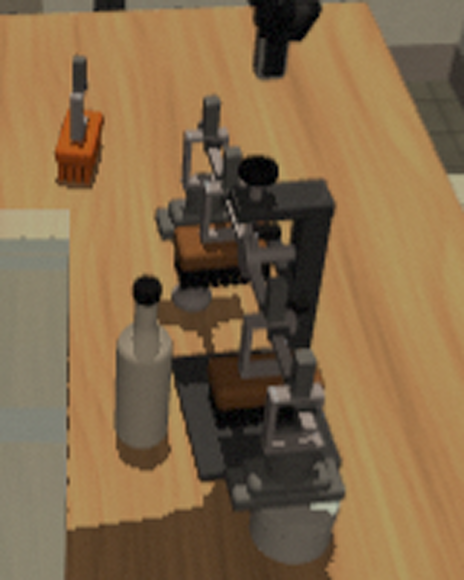

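View pics/lw.png

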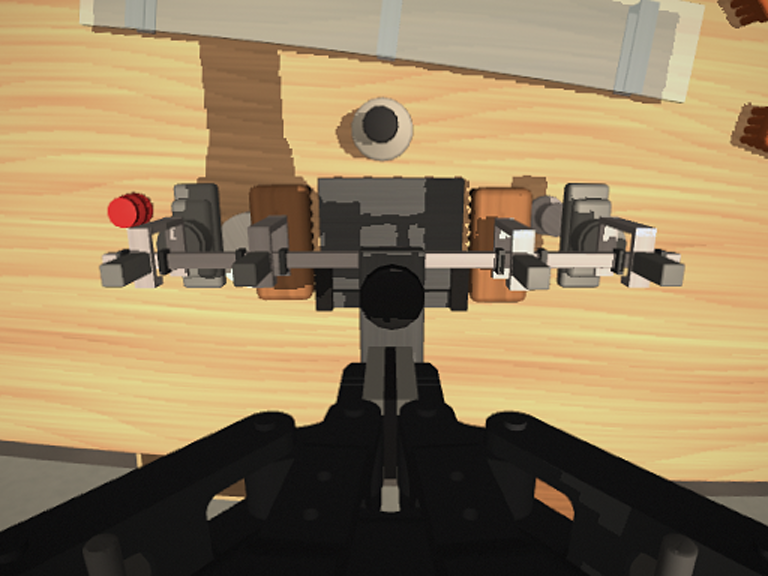

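Run:
```python
from h import *
p=camera_params("wrist"); c=at_z(p,(391/1.5-.2,296/1.5-.2),.295); print(c)
x,y=.646,-.006
movel((x,y,.320),Q(RA),.15); print(np.round(read_ft_force(),2))
for z in (.312,.308,.304,.3015):
    movel((x,y,z),Q(RA),.03); print(z,np.round(read_ft_force(),2),read_eef_pos().round(4),read_time_s())
pause(.2);crop("pr",read_camera("side"),240,110,400,310,2.9)
```

```text
[ 0.64489967 -0.00568615  0.295     ]
[0.01 0.11 0.43]
0.312 [-0.01 -0.68  5.5 ] [ 0.6471 -0.0059  0.3142] 47.875
0.308 [-0.34  0.88 -0.46] [ 0.6455 -0.006   0.3075] 48.1583
0.304 [-0.6   0.22 -0.52] [ 0.6454 -0.006   0.3029] 48.4417
0.3015 [-0.57 -0.7   2.64] [ 0.6463 -0.006   0.3022] 48.6917
```

View pics/pr.png

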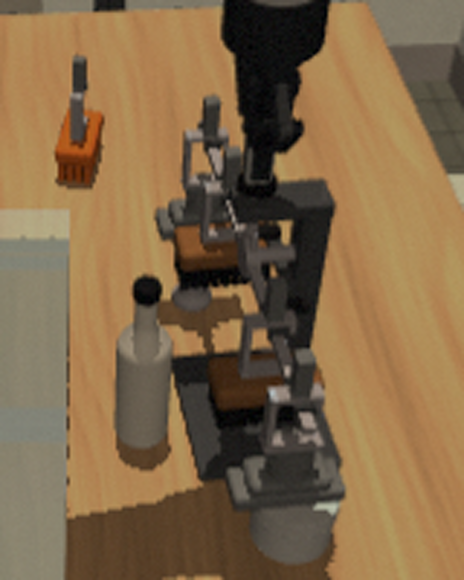

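Force peaked at the detent, fell to nil, then met the end stop. I'll retract and verify.

Run:
```python
from h import *
movel((.646,-.006,.3005),Q(RA),.03); print(np.round(read_ft_force(),2),read_eef_pos().round(4))
movel((.646,-.006,.42),Q(RA),.2); move_ptp((.45,.25,.42),Q(RA)); pause(.5)
crop("fs",read_camera("side"),240,110,400,310,2.9)
crop("ft",read_camera("top"),120,90,380,275,3)
print(np.round(read_ft_force(),2),read_time_s())
```

```text
[-2.28  0.13  7.31] [ 0.6463 -0.006   0.3021]
[ 1.32 -0.75  0.39] 51.7667
```

View pics/fs.png

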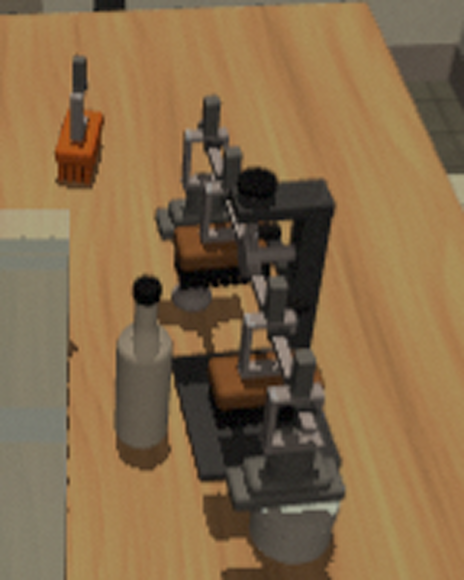

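View pics/ft.png

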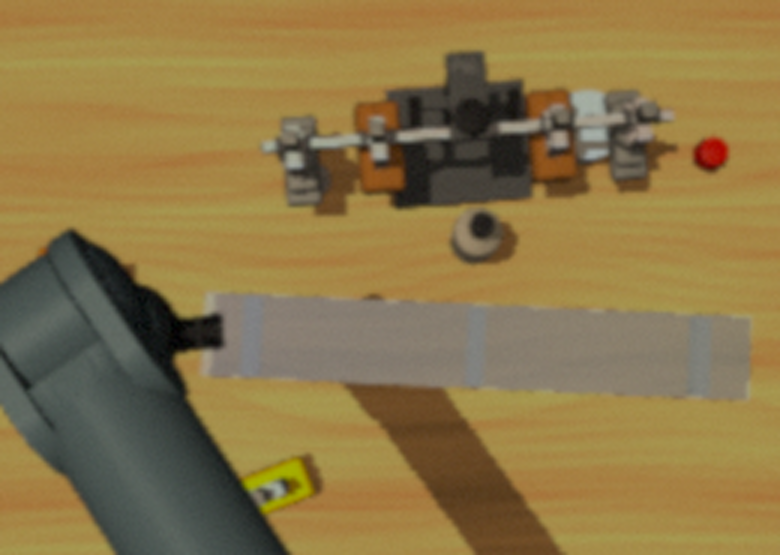

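```bash
python3 -c "
from bench import *
print(sign_off(), read_time_s())"
```

```text
the job is handed in; nothing more can be done
the job is handed in; nothing more can be done
```

The job is done and handed in at about 52 s of robot time. All four items hang, the bar looks level, and the lock button is pressed home.

**Hanging:** I hung them in this order: brush on the left inner seat, brush on the right inner, nozzle on the left outer, nozzle on the right outer. The bar tipped part way with each lone load and came back to level with its partner. At no point did the side pictures show it at its stop; I had no direct reading of the tilt.

**Lock:** The press took 5.5 N at the detent, fell to nil, then met the end stop with the tip about 12 mm below the button's starting height. After I retracted, the side picture showed the button still down.

**Last checks:** The final pictures show all four items on their seats and the shelf empty. The bottle, tin and red grip stand where they were. The stopper is mostly hidden under the left nozzle in the last view, but the wrist picture before locking showed it upright. I left the yellow and orange look-alikes alone; the arm hid the two orange ones in the last top view.

**What went wrong:** One straight descent to the second brush was refused by the joint limits. Nothing moved, and I reconfigured the arm and carried on. I also saw a brief 1.6 N sideways force while seating that second brush, but it released cleanly.

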